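# Run the sample mill: push in the bayonet grinding chamber, twist and hold

### The job

Put the grinding chamber (the steel cup whose black foot has two lugs, not the one with the plain storage lid) into the socket on top of the mill with its lugs in the two gaps, push it fully down against the spring, and twist it a quarter turn clockwise, seen from above, as far as it goes. The mill only runs while the chamber is held there against its return spring, so finish still gripping it, turned to the stop. Leave the other things on the bench where they stand.

Things in the scene. Friction and masses are not known exactly. Their poses are not given: they have to be found in the camera images.
- chamber_mid (a point): grinding chamber, standing: smooth steel cup 48 mm wide, from 22.5 mm up to its flat top at 105 mm, on a black foot 60 mm wide, lower edge bevelled 3 mm. Two opposite lugs on the foot: 14 mm wide, out to 40 mm from the axis, 4 to 11 mm above the underside. 0.24 to 0.39 kg. Point: on the axis, 52.5 mm above the underside; x axis through the lugs (either lug fits either gap), z up
- chamber: the same grinding chamber; origin at the centre of its underside, axes as above
- socket (a point): bayonet socket in the top of the white mill (about 210 x 156 mm, fixed to the bench): steel collar, opening 64 mm wide, lip 5 mm thick. Point: centre of the opening in the collar's top face, 100 mm above the bench; x axis through the two key gaps in the lip (each about 23 mm wide, reaching 45 mm from the axis), z up. The gaps are in line with two small black ridges
- socket_floor (a point): hard bottom of the socket, on its axis, 18 mm below the collar's top. Set in loosely, the chamber stands on the sprung coupling 10 mm above this; once pushed down over 8 mm its lugs pass under the lip and it can turn, CLOCKWISE from above only, to a stop after about 1.46 rad (84 degrees). Let go there, it springs back anticlockwise and pops up; the lip alone lets it rise only 2 mm
- coupling (a joint): sprung drive coupling in the socket: how far it is pushed down, m; 0 free, 0.010 with the chamber on the hard bottom, about 0.008 with its lugs up against the lip. Spring 6 N at 0, 14 N at 0.010 (the chamber's weight helps)
- return_ring (a joint): sprung return ring under the lip, carried round by the lugs, which meet it after about 0.1 rad of turn: its angle clockwise from above, rad; 0 at rest, 1.35 at its stop; the mill runs above 1.15. Return torque 0.10 N m at 0, 0.26 N m at the stop
- storage_cup_mid (a point): bystander that looks alike: the same stainless cup, 105 mm high and 48 mm wide, closed with a plain ribbed black storage lid (62 mm wide, 12 mm high) that has NO lugs. Point: its centre, half-way up
- reagent_bottle: bystander: brown glass bottle, 70 mm wide, 155 mm high, standing; origin at the centre of its underside
- beaker: bystander: clear glass beaker, 72 mm wide, 90 mm high; origin at the centre of its underside
- weigh_dish: bystander: flat white dish, 84 mm wide, 18 mm high; origin at the centre of its underside
- brush: bystander: small flat cleaning brush, 153 mm long, 19 mm wide, lying; origin at its underside, mid-length, x along it
- spatula: bystander: thin steel lab spatula, 195 mm long, 5 mm thick, lying; origin at its underside, mid-length, x along it
- vial: bystander: small glass vial with white cap, 32 mm wide, 60 mm high, standing; origin at the centre of its underside
Not all that is in view belongs to the job. Leave any turquoise or yellow look-alike of the chamber alone.

How it is judged:
On the way:
1. the chamber stands in the socket and is pushed down against the coupling spring (horizontal distance between chamber_mid and socket below 0.004 m and angle between chamber_mid's own z axis and vertical below 0.08 rad and value of joint coupling above 0.006 m), for 0.1 s.
At the end, for the whole second after the job is handed in: The chamber is upright in the socket (4 mm, 0.08 rad), coupling pushed down over 6 mm, its centre under 40 mm above the collar, turned over 1.2 rad from the gaps with the return ring beyond 1.15 rad, and the fingers still grip it (over 2 N) all through the last second (all of step 1 and value of joint return_ring above 1.15 rad and angle between the x axis of chamber_mid and the x axis of socket, either way round above 1.2 rad and z of chamber_mid in the frame of socket below 0.04 m and contact force between the fingers and chamber above 2 N); the arm keeps its last pose, push and grip.
It fails at once if a bystander is shifted by more than 40 mm (distance of any of storage_cup_mid, reagent_bottle, beaker, weigh_dish, brush, spatula, vial from where it was at the start of the episode above 0.04 m).
It fails at once if the storage cup, bottle, beaker or vial is knocked over (angle between any of storage_cup_mid, reagent_bottle, beaker, vial's own z axis and vertical above 0.5 rad).
It also fails if it takes over 48 s, if anything falls off the work surface, if the arm or the gripper's body presses on something with over 40 N, if the wrist force passes 120 N, or if a joint passes its speed limit or range.

### The arm

A 6-joint arm with a two-finger parallel gripper is mounted at the origin on the work surface. World frame = base frame: x ahead of the robot, y to its left, z up, the work surface at z = 0. Lengths are in m, angles in rad, forces in N, time in s.
With the tool pointing down it reaches from about 0.325 to 0.9 m from the base axis. Payload 3.5 kg.
Tool frame: the origin (TCP) lies midway between the tips of the shut fingers; the grasp point (between the pads) lies 19 mm behind it (bot.hold_point_z is the distance from the TCP to the grasp point, in m); z points along the fingers, y is the line along which they close (so a half turn about z gives the same grasp; the last joint's range is limited). The gripper opens to 85 mm and grips with 20 to 120 N. Pads are 22 mm wide; open, the fingers measure 114 mm over their backs; the gripper's body (76 mm by 85 mm) begins 54 mm behind the grasp point. The pads swing forward as they close: fully open they stand 13 mm farther back than shut.
Start: joints at [-1.367, 0.276, -0.026, 1.268, 0, 1.467], TCP at [0.189, -0.596, 0.231] pointing down, gripper open.
Joint ranges: [-3.12, 3.12], [-0.85, 1.88], [-1.08, 1.24], [-1.95, 2.15], [-1.57, 1.53], [-3.14, 3.14]. Speed limits (rad/s): [2.57, 2.57, 3.14, 3.14, 3.14, 3.14].

### API

Orientations are given as a unit quaternion [w, x, y, z].
In Python, from station import bot gives the robot as it stands. The module is installed in compiled form; this text tells all that it offers.
- The arm moves only by the shell command python3 -m crank 'ROWS' [FORCE]. ROWS is JSON, a list that holds one entry, the list of rows, each a list of 7 numbers: the shift along the tool's x, y, z normalised to -1 to 1, where 1 is 0.8 m, then the turn, a rotation vector about the tool's x, y, z normalised to -1 to 1, where 1 is 90 degrees, then the opening, from -1 (shut) to 1 (fully open), so that 0 is half open. In form: [[[x, y, z, rx, ry, rz, fingers], ...]]. A call has 1 to 12 rows; each row shifts and turns the commanded pose from where the row before left it, along the tool's axes as they then stand; what a row does not reach is not made up. A row lasts 1/8 s, in which the tool goes at most 62.5 mm and 10.7 degrees, less where a joint would pass 70% of its speed; a pose out of reach is approached as far as the arm can. A call with a number of a shift or a turn outside -1 to 1 is refused whole. A call with a gripper value outside its range is refused whole. The fingers move at their own pace and stop on an object; FORCE is the grip in N (left out, the last holds). Time passes only in rows, so rows that do not move let the fingers close. It gives the time, the measured TCP pose, the force, the opening and the grip force at its end, in the units of the state.
- bot.get_obs(): the state, without advancing time (a new reading comes with each control period).
- bot.get_image(name): name is "scene" or "top"; returns a dict with "img" (420x560x3 uint8, red, green, blue), "mtx" (3x3 intrinsics, pixels), "k1" (the pictures are not rectified: a ray, as slopes to the right and down, at radius r is drawn at 1 + k1 r^2 times it, then the intrinsics apply), "R" (3x3) and "t" (3): a world point X has camera coordinates R X + t. Camera axes: x right, y down, z forward; pixel columns grow to the right and rows downward; lengths in m; the calibration is good to about 2 mm. A picture is of the moment at which its call begins. There is no depth.
- bot.close_job(): hands the job in; it is judged then, once.
The state is a dict: "time_s": time; "joints": joint angles; "qvel": joint speeds; "effort": joint torques, N m; "ee_pos": TCP position; "tcp_rot": TCP orientation; "wrist_force": force on the tool from outside, world axes, zero at the start; "ft_torque": the same for the moment, N m; "finger_gap": finger opening in m; "grip_force": force on a finger pad.
Only numpy, scipy, OpenCV 4.12 (cv2) and the standard library are available. Lean on these libraries where they do the work, as an engineer would, in place of code of your own. Each camera call takes 0.05 s, during which the arm holds its last target. There are 200 camera calls.

## Working session

There is one attempt and no reset: what is moved stays moved. The work goes in short steps, Python scripts to look and compute and a shell command to move; the robot and the scene stay as the last step left them, time stands still between calls to the robot, and variables do not carry over. Pictures are saved under pics/ and viewed, at most 10 in all, crops included, and the job is handed in when it is done.

```bash
mkdir -p pics; cat > h.py <<'E'
import numpy as np,cv2
from station import bot
def grab(n):
    d=bot.get_image(n); return d
def ray(d,u,v):
    K=d["mtx"];p=np.array([(u-K[0,2])/K[0,0],(v-K[1,2])/K[1,1]]);q=p.copy()
    for _ in range(20): q=p/(1+d["k1"]*(q@q))
    R=np.array(d["R"]);t=np.array(d["t"])
    return -R.T@t, R.T@np.array([q[0],q[1],1])
def onz(d,u,v,z):
    c,r=ray(d,u,v); return c+r*(z-c[2])/r[2]
def proj(d,X):
    x=np.array(d["R"])@np.array(X)+np.array(d["t"]);q=x[:2]/x[2];q=q*(1+d["k1"]*(q@q));K=d["mtx"]
    return np.array([K[0,0]*q[0]+K[0,2],K[1,1]*q[1]+K[1,2]])
def save(img,name,s=1):
    cv2.imwrite("pics/"+name,cv2.resize(img,None,fx=s,fy=s,interpolation=cv2.INTER_CUBIC)[:,:,::-1])
E
python3 - <<'E'
from h import *
import pickle
for n in("top","scene"):
    d=grab(n); save(d["img"],n+"0.png",1.4); pickle.dump(d,open(n+".pkl","wb"))
    print(n,d["k1"],np.array(d["mtx"]).tolist(),ray(d,280,210))
print(bot.get_obs(),bot.hold_point_z)
E
```

```text
top -0.11167232539550681 [[397.8656789820213, 0.0, 279.114973185958], [0.0, 397.8656789820213, 209.60611902162873], [0.0, 0.0, 1.0]] (array([ 3.38520964e-01, -1.07850344e-03,  1.41154028e+00]), array([ 0.16341917,  0.00459294, -0.98654904]))
scene 0.035146426912022966 [[401.53722783011386, 0.0, 276.8077264428353], [0.0, 401.53722783011386, 209.24021748073196], [0.0, 0.0, 1.0]] (array([ 0.99792093, -0.64527487,  0.78924738]), array([-0.40336774,  0.61558833, -0.67706149]))
{'time_s': 0.1, 'joints': array([-1.36743210e+00,  2.77082455e-01, -2.77153145e-02,  1.26802178e+00,
        2.26768888e-06,  1.46741780e+00]), 'qvel': array([-0.00010739, -0.00095542,  0.00354616,  0.00170438, -0.00026613,
        0.0004692 ]), 'effort': array([ 4.81067927e-04, -4.46709251e+01,  2.96128696e+01,  8.44536728e-03,
       -5.81774134e-05, -2.10859317e-07]), 'ee_pos': array([ 0.18858403, -0.59513745,  0.23026908]), 'tcp_rot': array([-1.01040326e-03,  9.88261142e-01,  1.52770717e-01, -4.94198034e-05]), 'wrist_force': array([ 0.47257942, -0.00159027,  0.54232458]), 'ft_torque': array([ 0.03665414,  0.05643786, -0.07481961]), 'grip_force': 0.0, 'finger_gap': 0.08573518102770167} 0.0187
```

View pics/top0.png

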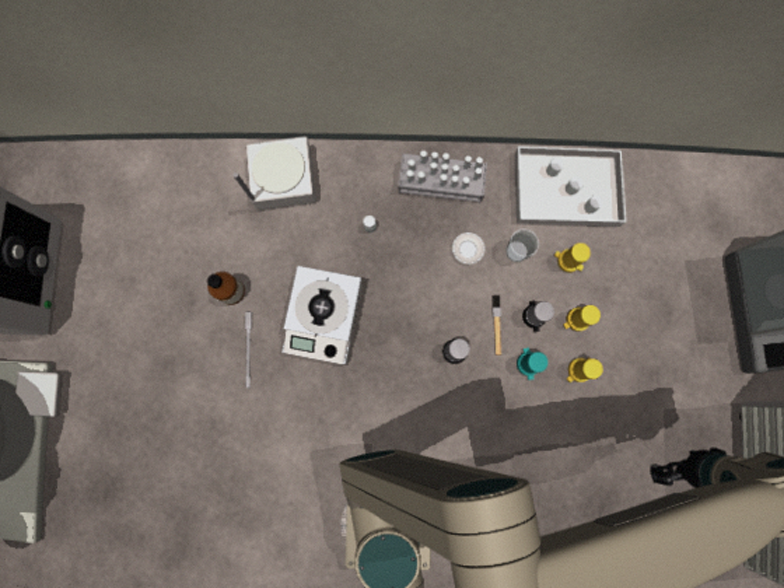

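View pics/scene0.png

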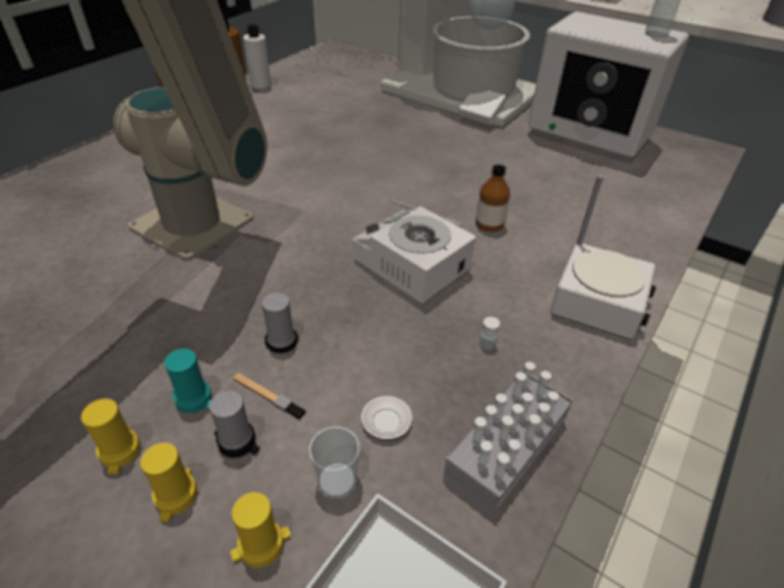

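Pictures: the chamber candidates in the top view (784-wide) are a grey cup at (540,313) with lugs visible, a plain-lid grey cup at (457,350), a turquoise one at (533,362), and yellow ones at (573,257), (583,318) and (585,370). I choose (540,313), which is (233,425) in the scene view. The mill is at (322,307). One close crop checks both the chamber and the socket.

```bash
python3 - <<'E'
from h import *
import pickle
t=pickle.load(open("top.pkl","rb"));s=pickle.load(open("scene.pkl","rb"))
a=t["img"][200:260,350:430];b=t["img"][185:265,195:265]
c=s["img"][270:335,140:200]
f=lambda i,w:cv2.resize(i,(w,400),interpolation=cv2.INTER_NEAREST)
save(np.hstack([f(a,400*80//60)[:, :],]),"c0a.png")
big=np.zeros((560,790,3),np.uint8)
A=cv2.resize(a,None,fx=4.9,fy=4.9,interpolation=cv2.INTER_NEAREST)
def put(im,x,y,k):
    r=cv2.resize(im,None,fx=k,fy=k,interpolation=cv2.INTER_NEAREST);big[y:y+r.shape[0],x:x+r.shape[1]]=r
put(a,0,0,4);put(c,0,260,4);put(b,340,0,6)
save(big,"crop1.png")
# approx positions
for n,(u,v),z in[("ch top",(543,309),.105),("ch foot",(537,316),0.01),("stor",(458,347),.105),("turq",(536,357),.105),("y1",(580,253),.105),("y2",(590,314),.105),("y3",(592,368),.105),("beak",(522,245),.05),("brush",(497,325),0.01),("vial",(369,222),.06),("bottle",(216,283),.155),("socket",(322,307),.1),("dish",(468,249),.01)]:
    print(n,onz(t,u/1.4,v/1.4,z).round(3))
E
```

```text
ch top [ 0.527 -0.356  0.105]
ch foot [ 0.522 -0.366  0.01 ]
stor [ 0.432 -0.153  0.105]
turq [ 0.412 -0.337  0.105]
y1 [ 0.667 -0.451  0.105]
y2 [ 0.517 -0.47   0.105]
y3 [ 0.388 -0.472  0.105]
beak [ 0.697 -0.321  0.05 ]
brush [ 0.497 -0.263  0.01 ]
vial [0.745 0.067 0.06 ]
bottle [0.563 0.414 0.155]
socket [0.521 0.171 0.1  ]
dish [ 0.693 -0.189  0.01 ]
```

View pics/crop1.png

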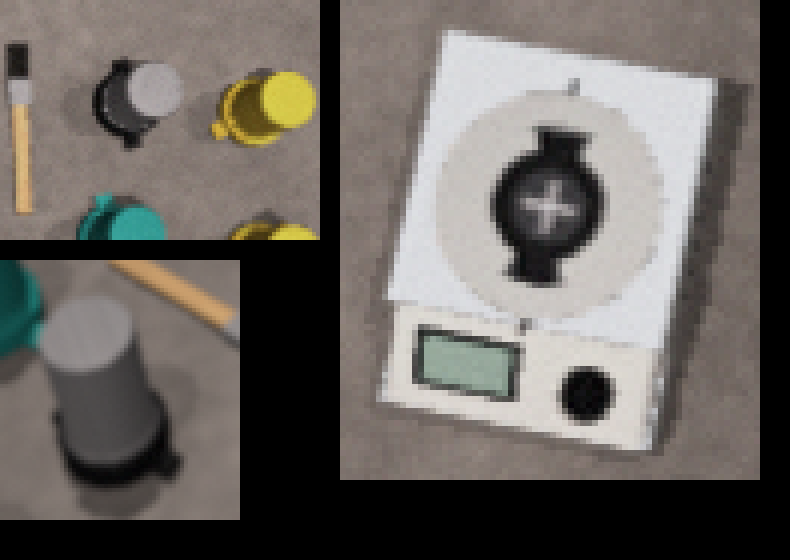

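The crop confirms it: the grey cup in the top-left panel has two black lugs, at about crop (122,68) and (132,140). The socket's key gaps run from (565,140) to (535,275), in line with the ridges at (573,86) and (526,326). Now to measure them precisely.

```bash
python3 - <<'E'
from h import *
import pickle
t=pickle.load(open("top.pkl","rb"));s=pickle.load(open("scene.pkl","rb"))
def mask_cent(d,x0,y0,x1,y1,f):
    g=d["img"][y0:y1,x0:x1].astype(int);m=f(g).astype(np.uint8)
    n,l,st,c=cv2.connectedComponentsWithStats(m);k=1+np.argmax(st[1:,4]);mm=l==k
    v,u=np.nonzero(mm);return u+x0,v+y0
def fitang(P):
    P=P-P.mean(0);w=np.linalg.svd(P)[2][0];return np.arctan2(w[1],w[0])
# socket dark opening
u,v=mask_cent(t,270,195,300,240,lambda g:g.max(2)<95)
P=np.array([onz(t,a,b,.1)[:2] for a,b in zip(u,v)]);print("sock n",len(P),P.mean(0),P.min(0),P.max(0))
c,(w,h),an=cv2.minAreaRect(np.float32(P*1000));print("rect",c,w,h,an)
r=np.hypot(*(P-P.mean(0)).T);Q=P[r>.034];q=Q-P.mean(0)
a2=np.angle(np.mean(np.exp(2j*np.arctan2(q[:,1],q[:,0]))))/2;print("gap angle",np.degrees(a2),"n",len(Q))
r1=onz(t,290.5,199.5,.101);r2=onz(t,282.7,239.3,.101);print("ridges",r1,r2,(r1+r2)/2,np.degrees(np.arctan2(*(r1-r2)[[1,0]])))
# cup top
u,v=mask_cent(t,372,210,402,236,lambda g:(g.min(2)>100)&(np.ptp(g,axis=2)<12))
P=np.array([onz(t,a,b,.105)[:2] for a,b in zip(u,v)]);print("cuptop",len(P),P.mean(0),P.min(0),P.max(0))
# chamber foot dark
u,v=mask_cent(t,368,205,400,242,lambda g:g.max(2)<50)
P=np.array([onz(t,a,b,.0115)[:2] for a,b in zip(u,v)]);print("foot",len(P),P.min(0),P.max(0))
c0=np.array([.525,-.360])
for sg in(1,-1):
    Q=P[(sg*(P[:,0]-c0[0])>.031)];print(sg,len(Q),Q.mean(0) if len(Q) else'')
# scene view cup top, and socket
m=s["img"][280:300,150:176].mean(2).astype(int);print(m[::2,::2])
for X in([.525,-.358,.105],[.521,.171,.1]): print(proj(s,X),proj(t,X))
E
```

```text
Traceback (most recent call last):
ValueError: attempt to get argmax of an empty sequence
```

```bash
cat > m.py <<'E'
from h import *
import pickle
t=pickle.load(open("top.pkl","rb"));s=pickle.load(open("scene.pkl","rb"))
def mask_cent(d,x0,y0,x1,y1,f):
    g=d["img"][y0:y1,x0:x1].astype(int);m=f(g).astype(np.uint8)
    n,l,st,c=cv2.connectedComponentsWithStats(m);k=1+np.argmax(st[1:,4]);mm=l==k
    v,u=np.nonzero(mm);return u+x0,v+y0
E
python3 - <<'E'
from m import *
u,v=mask_cent(t,212,202,248,236,lambda g:g.max(2)<95)
P=np.array([onz(t,a,b,.1)[:2] for a,b in zip(u,v)]);print("sock n",len(P),P.mean(0),P.min(0),P.max(0))
r=np.hypot(*(P-P.mean(0)).T);Q=P[r>.034];q=Q-P.mean(0)
a2=np.angle(np.mean(np.exp(2j*np.arctan2(q[:,1],q[:,0]))))/2;print("gap angle",np.degrees(a2),"n",len(Q))
r1=onz(t,233.5,199.2,.101);r2=onz(t,225.6,238.8,.101);print("ridges",r1,r2,(r1+r2)/2,np.degrees(np.arctan2(*(r1-r2)[[1,0]])))
u,v=mask_cent(t,205,175,260,255,lambda g:(g.min(2)>150)&(g.min(2)<400))
u,v=mask_cent(t,372,210,402,236,lambda g:(g.min(2)>100)&(np.ptp(g,axis=2)<12))
P=np.array([onz(t,a,b,.105)[:2] for a,b in zip(u,v)]);print("cuptop",len(P),P.mean(0),P.min(0),P.max(0))
u,v=mask_cent(t,368,205,400,242,lambda g:g.max(2)<50)
P=np.array([onz(t,a,b,.0115)[:2] for a,b in zip(u,v)]);print("foot",len(P),P.min(0),P.max(0))
for sg in(1,-1):
    Q=P[(sg*(P[:,0]-.525)>.031)];print(sg,len(Q),Q.mean(0) if len(Q) else'')
print(t["img"][213:232:1,378:400].mean(2).astype(int))
for X in([.525,-.358,.105],[.521,.171,.1]): print(proj(s,X),proj(t,X))
E
```

```text
sock n 285 [0.52185195 0.1743085 ] [0.47788772 0.1442002 ] [0.5655251  0.20476921]
gap angle -9.651962293618386 n 47
ridges [0.58887431 0.16207284 0.101     ] [0.45498517 0.18279681 0.101     ] [0.52192974 0.17243483 0.101     ] -8.798677351513211
cuptop 155 [ 0.52254802 -0.357393  ] [ 0.49898928 -0.38011398] [ 0.54617041 -0.33588382]
foot 78 [ 0.48485946 -0.37019261] [ 0.56039913 -0.32720716]
1 7 [ 0.55822645 -0.35209857]
-1 11 [ 0.48884786 -0.36049713]
[[129 125 123 128 123 124 132 134 135 132 126 131 128 132 128 134 139 134
  132 131 128 128]
 [125 119  96  88 122 127 135 134 131 134 128 126 129 131 137 139 139 136
  135 127 124 131]
 [ 52  43  37  34  60  79  90  92 100 116 125 119 120 134 138 137 138 137
  133 127 128 125]
 [ 26  14  17  22  47  72  90 128 157 157 155 158 161 154 144 136 133 135
  129 130 129 133]
 [ 31  11  19  12  41  91 155 163 164 161 157 158 162 158 155 150 133 130
  130 135 132 133]
 [ 20  28  35  26  76 145 164 167 160 157 160 159 164 164 161 158 138 128
  129 128 130 129]
 [ 36  48  40  53 105 164 169 164 159 159 161 164 158 161 165 156 150 131
  128 126
[... 538 characters left out ...]
63 155 135
  129 126 119 116]
 [ 57  57  57  53  65 120 166 172 173 168 168 165 168 163 166 157 145 127
  123 117 114 113]
 [ 51  57  56  59  60  79 131 165 169 172 169 170 167 164 156 147 123 129
  116 104 108 110]
 [ 58  59  57  57  56  58  76 111 151 162 168 165 162 150 124 117 132 126
  117 111 103 105]
 [ 61  60  60  59  59  53  57  62  69  78  84 104 113 113 125 128 124 126
  121 107 110 105]
 [ 80  64  66  61  60  58  52  58  57  47  46  84 127 127 123 126 126 122
  118 109 107 107]
 [ 30  56  87  66  59  60  57  69  84  53  69 108 126 128 126 129 125 118
  116 112 109 110]]
[161.96676255 286.0560023 ] [388.47734078 221.25182326]
[298.34676915 164.95404681] [230.020087   219.17817952]
```

Measured:

| Item | Position | Angle | Check |
|---|---|---|---|
| Chamber axis | (0.5225, -0.358) | Lugs at about +7° | Top face spans 47 mm, as described |
| Socket | (0.522, 0.173) | Gaps at about -9° | Opening about 61 mm |

I'm moving over the chamber, then turning the wrist anticlockwise so the last joint keeps enough range for the later twist.

```bash
python3 -m crank '[[[0.061,-0.0195,0,0,0,0,1],[0.061,-0.0195,0,0,0,0,1],[0.061,-0.0195,0,0,0,0,1],[0.061,-0.0195,0,0,0,0,1],[0.061,-0.0195,0,0,0,0,1],[0.061,-0.0195,0,0,0,0,1],[0.061,-0.0195,0,0,0,0,1],[0.061,-0.0195,0,0,0,0,1]]]'
python3 -m crank '[[[0,0,0,0,0,-0.113,1],[0,0,0,0,0,-0.113,1],[0,0,0,0,0,-0.113,1],[0,0,0,0,0,-0.113,1],[0,0,0,0,0,-0.113,1],[0,0,0,0,0,-0.113,1],[0,0,0,0,0,-0.113,1],[0,0,0,0,0,-0.113,1],[0,0,0,0,0,-0.113,1],[0,0,0,0,0,-0.113,1],[0,0,0,0,0,-0.113,1],[0,0,0,0,0,-0.113,1]]]'
cat > go.py <<'E'
import sys
from h import *
from scipy.spatial.transform import Rotation as R
o=bot.get_obs();q=o["tcp_rot"];r=R.from_quat(np.r_[q[1:],q[0]]);m=r.as_matrix()
print("t",o["time_s"],"p",o["ee_pos"].round(4),"yaw",np.degrees(np.arctan2(m[1,0],m[0,0])).round(2),"z",m[:,2].round(4),"j",o["joints"].round(3),"F",o["wrist_force"].round(1),"M",o["ft_torque"].round(2),"gap",round(o["finger_gap"],4),"g",o["grip_force"])
if len(sys.argv)>3:
    T=np.array([float(x) for x in sys.argv[1:4]]);d=m.T@(T-o["ee_pos"]);print("tool shift mm",(d*1000).round(1),"units",(d/.8).round(4))
E
python3 go.py .5225 -.358 .23
```

```text
time_s: 1.1
ee_pos: [0.5242, -0.3576, 0.2308]
tcp_rot: [-0.0, 0.988, 0.153, -0.0]
wrist_force: [0.1, -0.8, -0.7]
finger_gap: 0.0853
grip_force: 0.0
time_s: 2.6
ee_pos: [0.5229, -0.3587, 0.2306]
tcp_rot: [-0.001, 0.342, 0.94, 0.0]
wrist_force: [-0.2, 0.3, 0.2]
finger_gap: 0.0855
grip_force: 0.0
t 2.6 p [ 0.5229 -0.3587  0.2306] yaw 139.95 z [-1.1e-03  9.0e-04 -1.0e+00] j [-0.703  0.294 -0.005  1.273 -0.    -0.004] F [-0.2  0.3  0.2] M [0.01 0.03 0.  ] gap 0.0855 g 0.0
tool shift mm [0.7 0.3 0.6] units [0.0009 0.0003 0.0007]
```

```bash
python3 -m crank '[[[0.001,0,0.055,0,0,0,1],[0,0,0.055,0,0,0,1],[0,0,0.055,0,0,0,1],[0,0,0.0545,0,0,0,1],[0,0,0,0,0,0,1],[0,0,0,0,0,0,-1],[0,0,0,0,0,0,-1],[0,0,0,0,0,0,-1],[0,0,0,0,0,0,-1],[0,0,0,0,0,0,-1]]]' 90
python3 -m crank '[[[0,0,0,0,0,0,-1],[0,0,0,0,0,0,-1]]]'; python3 go.py
```

```text
time_s: 3.85
ee_pos: [0.5244, -0.3603, 0.0587]
tcp_rot: [0.003, 0.345, 0.939, -0.001]
wrist_force: [-0.9, -0.6, 6.6]
finger_gap: 0.0464
grip_force: 92.1
time_s: 4.1
ee_pos: [0.5244, -0.3603, 0.0587]
tcp_rot: [0.003, 0.345, 0.939, -0.001]
wrist_force: [-0.9, -0.8, 6.8]
finger_gap: 0.0464
grip_force: 92.1
t 4.1 p [ 0.5244 -0.3603  0.0587] yaw 139.61 z [ 0.004  -0.0039 -1.    ] j [-0.703  0.425 -0.204  0.936 -0.     0.002] F [-0.9 -0.8  6.8] M [-0.06  0.04  0.06] gap 0.0464 g 92.10768699645996
```

Gripped: the gap is 46 mm at 92 N. Now lift and carry the chamber over the socket.

```bash
python3 -m crank '[[[0,0,-0.03,0,0,0,-1],[0,0,-0.05,0,0,0,-1],[0,0,-0.06,0,0,0,-1],[0,0,-0.06,0,0,0,-1],[0,0,-0.03,0,0,0,-1]]]'
python3 -m crank '[[[0.02,0.025,0,0,0,0,-1],[0.043,0.051,0,0,0,0,-1],[0.043,0.051,0,0,0,0,-1],[0.043,0.051,0,0,0,0,-1],[0.043,0.051,0,0,0,0,-1],[0.043,0.051,0,0,0,0,-1],[0.043,0.051,0,0,0,0,-1],[0.043,0.051,0,0,0,0,-1],[0.043,0.051,0,0,0,0,-1],[0.043,0.051,0,0,0,0,-1],[0.02,0.025,0,0,0,0.09,-1],[0,0,0,0,0,0.09,-1]]]'
python3 -m crank '[[[0,0,0,0,0,0,-1],[0,0,0,0,0,0,-1]]]'; python3 go.py .522 .173 .24
python3 - <<'E'
from h import *
import pickle
s=grab("scene");t=grab("top");pickle.dump((s,t),open("v1.pkl","wb"))
o=bot.get_obs();p=o["ee_pos"]
for d,n in((s,"s"),(t,"t")):
    print(n,proj(d,p),proj(d,p-[0,0,.0587]),proj(d,[.522,.173,.1]))
a=s["img"][60:200,230:370];b=t["img"][150:290,160:300]
save(np.hstack([a,b]),"v1.png",2.85)
E
```

```text
time_s: 4.72
ee_pos: [0.5235, -0.359, 0.2434]
tcp_rot: [0.002, 0.345, 0.939, -0.001]
wrist_force: [0.4, -0.1, -3.2]
finger_gap: 0.0465
grip_force: 92.7
time_s: 6.22
ee_pos: [0.5235, 0.1758, 0.2377]
tcp_rot: [-0.002, 0.474, 0.88, -0.001]
wrist_force: [0.1, -1.5, -3.3]
finger_gap: 0.0462
grip_force: 93.1
time_s: 6.48
ee_pos: [0.525, 0.1731, 0.2388]
tcp_rot: [-0.001, 0.473, 0.881, -0.001]
wrist_force: [-0.2, -0.6, -3.8]
finger_gap: 0.0461
grip_force: 93.1
t 6.475 p [0.525  0.1731 0.2388] yaw 123.54 z [-2.1e-03 -2.0e-04 -1.0e+00] j [ 0.201  0.146 -0.172  1.254  0.     1.187] F [-0.2 -0.6 -3.8] M [-0.02  0.01 -0.04] gap 0.0461 g 93.06353688240051
tool shift mm [ 1.6 -2.5 -1.2] units [ 0.002  -0.0032 -0.0015]
s [303.18290643 122.58027119] [301.78940502 141.4628425 ] [299.01104106 164.74523574]
t [223.70422713 211.06540513] [226.32683148 214.07393664] [229.43608684 218.86768446]
```

View pics/v1.png

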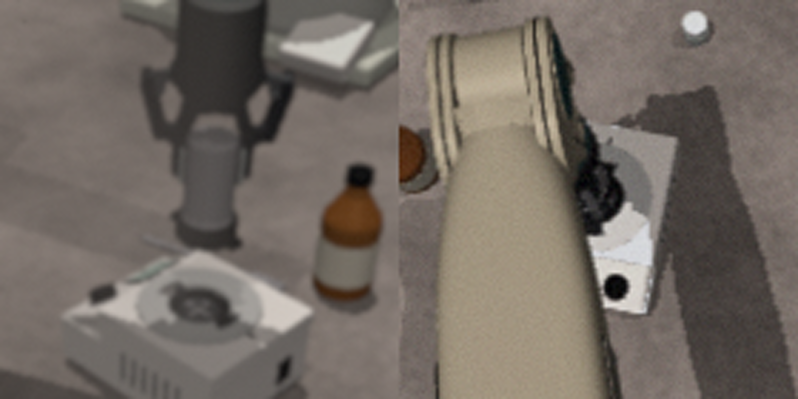

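The picture shows the chamber held upright, foot at crop (207,235), above the socket opening at (200,303). The arm covers the top view. I'll check the foot and socket in the scene view.

```bash
python3 - <<'E'
from h import *
import pickle
s,t=pickle.load(open("v1.pkl","rb"))
g=s["img"].astype(int).mean(2)
print("rows 86-150 col 288-318");
for r in (112,120,128,136,139,142,145,147,149): print(r,g[r,288:320].astype(int))
print("socket cols 282-316")
for r in range(154,178,2): print(r,g[r,276:322].astype(int))
un=.2388-.0587
def circ(c,z,rad):
    a=np.linspace(0,2*np.pi,180);P=np.array([proj(s,[c[0]+rad*np.cos(x),c[1]+rad*np.sin(x),z]) for x in a]);return P.min(0).round(1),P.max(0).round(1)
C=(.5238,.1758)
print("cup mid",circ(C,un+.05,.024),"foot top",circ(C,un+.02,.03),"foot bot",circ(C,un+.003,.03))
print("opening",circ((.522,.173),.1,.032),"collar r45",circ((.522,.173),.1,.045))
E
```

```text
rows 86-150 col 288-318
112 [110 104  81  61  62  72  74  70  73  77  83  84  86  88  89  88  91  90
  90  90  89  86  83  80  73  64  64  64  53  43  60  89]
120 [110 101  83  69  72  78  77  74  77  79  81  82  82  83  83  84  84  83
  83  82  79  79  75  71  65  66  72  64  51  62  87 102]
128 [116 117 116 117 117 111  96  82  79  81  83  83  84  84  84  86  84  84
  82  80  79  76  73  80  97 109 112 111 111 111 111 110]
136 [105  93  77  61  59  67  76  84  84  85  85  85  84  85  86  85  84  83
  81  80  79  77  73  62  61  83 105 112 114 115 115 116]
139 [107 106 101  82  63  58  58  62  69  75  80  83  86  89  90  89  89  87
  84  79  75  65  53  45  57  88 110 118 118 118 117 116]
142 [107 106 103  86  68  59  56  56  55  55  54  54  52  53  53  51  50  48
  48  45  45  44  42  42  58  88 107 114 116 116 115 116]
145 [110 108 108 107 103  92  78  65  59  54  54  53  53  51  50  49  48  48
  47  46  46  45  41  40  37  44  64  90 105 107 106 107]
147 [ 93  94  98 104 107 108 109 105  98  95 100 104  98  85  76  70  65  63
  65  72  77  76  69  65  70  81  89  98 101 102 100 1
[... 2042 characters left out ...]
 99 124 139 145 151 154 151 151 169]
174 [122 126 134 140 142 132 117 108 104 103 104 104 107 110 108 106 105 104
 105 105 105 104 102 102 101 101 102 103 101  91  72  64  68  75  84  94
 100 104 105 103 105 109 113 124 142 154]
176 [112 117 121 123 124 123 119 115 109 105 103 102 103 105 104 105 105 105
 104 106 106 105 105 106 104 105 106 104 106 104 101 100 101 103 104 105
 104 102 101  99  93  91 100 116 125 128]
cup mid (array([294. , 120.3]), array([312. , 129.7])) foot top (array([291.2, 128.8]), array([313.3, 140.7])) foot bot (array([291. , 134.1]), array([312.8, 146.1]))
opening (array([288. , 158.3]), array([310.1, 171.5])) collar r45 (array([283.5, 155.7]), array([314.6, 174.3]))
```

The scene view agrees with the estimate: the cup edges are at 294 and 311.7, predicted 294 and 312. Apply the small correction and descend to the collar.

```bash
python3 -m crank '[[[-0.0017,-0.0038,0.03,0,0,0,-1],[0,0,0.04,0,0,0,-1],[0,0,0.026,0,0,0,-1],[0,0,0,0,0,0,-1],[0,0,0,0,0,0,-1]]]'; python3 go.py .5232 .1703 .156
python3 -m crank '[[[0,0,0.005,0,0,0,-1],[0,0,0.004,0,0,0,-1],[0,0,0,0,0,0,-1]]]'; python3 go.py .5232 .1703 .156
```

```text
time_s: 7.2
ee_pos: [0.5252, 0.1702, 0.1639]
tcp_rot: [0.001, 0.474, 0.881, 0.0]
wrist_force: [1.3, 0.0, -3.1]
finger_gap: 0.0465
grip_force: 93.1
t 7.2 p [0.5252 0.1702 0.1639] yaw 123.41 z [ 1.4e-03  3.0e-04 -1.0e+00] j [ 0.196  0.193 -0.281  1.096  0.     1.184] F [ 1.3  0.  -3.1] M [-0.05 -0.04 -0.04] gap 0.0465 g 93.08430075645447
tool shift mm [ 1.2 -1.6  7.9] units [ 0.0015 -0.002   0.0098]
time_s: 7.58
ee_pos: [0.5243, 0.1703, 0.1557]
tcp_rot: [-0.0, 0.474, 0.881, -0.0]
wrist_force: [-0.0, -0.4, -2.8]
finger_gap: 0.0465
grip_force: 93.1
t 7.575 p [0.5243 0.1703 0.1557] yaw 123.42 z [-2.e-04 -0.e+00 -1.e+00] j [ 0.197  0.199 -0.291  1.081  0.     1.184] F [-0.  -0.4 -2.8] M [-0.02  0.02  0.03] gap 0.0465 g 93.08642148971558
tool shift mm [ 0.6 -0.9 -0.3] units [ 0.0008 -0.0011 -0.0004]
```

```bash
python3 -m crank '[[[0.0008,-0.0011,0.003,0,0,0,-1],[0,0,0.003,0,0,0,-1],[0,0,0,0,0,0,-1]]]'; python3 go.py .5232 .1703 .1507
python3 -m crank '[[[0,0,0.004,0,0,0,-1],[0,0,0.003,0,0,0,-1],[0,0,0,0,0,0,-1]]]'; python3 go.py .5232 .1703 .1407
```

```text
time_s: 7.95
ee_pos: [0.5234, 0.1703, 0.1509]
tcp_rot: [0.0, 0.474, 0.881, 0.0]
wrist_force: [1.0, -0.5, -3.4]
finger_gap: 0.0468
grip_force: 93.1
t 7.95 p [0.5234 0.1703 0.1509] yaw 123.42 z [ 1.e-04 -0.e+00 -1.e+00] j [ 0.197  0.201 -0.299  1.07  -0.     1.185] F [ 1.  -0.5 -3.4] M [ 0.02 -0.    0.04] gap 0.0468 g 93.13265919685364
tool shift mm [ 0.1 -0.2  0.2] units [ 0.0001 -0.0002  0.0002]
time_s: 8.32
ee_pos: [0.5238, 0.1704, 0.1463]
tcp_rot: [0.0, 0.474, 0.881, 0.0]
wrist_force: [-2.1, -0.3, 5.4]
finger_gap: 0.0465
grip_force: 93.3
t 8.325 p [0.5238 0.1704 0.1463] yaw 123.42 z [ 1.2e-03  2.0e-04 -1.0e+00] j [ 0.197  0.205 -0.305  1.059 -0.     1.185] F [-2.1 -0.3  5.4] M [-0.11  0.52  0.03] gap 0.0465 g 93.27301383018494
tool shift mm [ 0.2 -0.6  5.6] units [ 0.0003 -0.0007  0.0069]
```

The lugs have entered the gaps: their bottoms are about 8 mm below the collar top, with about 9 N of spring load. Push on down.

```bash
python3 -m crank '[[[0,0,0.003,0,0,0,-1],[0,0,0.003,0,0,0,-1],[0,0,0.003,0,0,0,-1],[0,0,0,0,0,0,-1],[0,0,0,0,0,0,-1]]]' 110; python3 go.py .5232 .1703 .1407
```

```text
time_s: 8.95
ee_pos: [0.5245, 0.1706, 0.1408]
tcp_rot: [0.001, 0.474, 0.881, 0.001]
wrist_force: [-3.6, -0.6, 11.6]
finger_gap: 0.0464
grip_force: 111.4
t 8.95 p [0.5245 0.1706 0.1408] yaw 123.42 z [ 2.9e-03  5.0e-04 -1.0e+00] j [ 0.197  0.21  -0.311  1.046 -0.     1.185] F [-3.6 -0.6 11.6] M [-0.23  0.96 -0.  ] gap 0.0464 g 111.43024206161499
tool shift mm [ 0.5 -1.2  0.1] units [ 0.0006 -0.0015  0.0001]
```

Down on the hard bottom (15 N spring). Press slightly more and twist clockwise, shifting the TCP to keep the chamber axis fixed.

```bash
python3 -m crank '[[[0,0,0.002,0,0,0,-1],[0,0,0.001,0,0,0,-1],[0,-0.0005,0,0,0,0.08,-1],[0,-0.0005,0,0,0,0.08,-1],[0,-0.0005,0,0,0,0.08,-1],[0,-0.0005,0,0,0,0.08,-1],[0,0,0,0,0,0,-1]]]'; python3 go.py
```

```text
time_s: 9.82
ee_pos: [0.5257, 0.1705, 0.1407]
tcp_rot: [0.003, 0.678, 0.735, 0.003]
wrist_force: [-2.4, 0.1, 18.6]
finger_gap: 0.0464
grip_force: 111.5
t 9.825 p [0.5257 0.1705 0.1407] yaw 94.6 z [ 0.0087  0.0015 -1.    ] j [ 0.197  0.208 -0.314  1.04  -0.     1.687] F [-2.4  0.1 18.6] M [-0.28  0.84  0.09] gap 0.0464 g 111.54382109642029
```

```bash
python3 -m crank '[[[0,-0.0005,0,0,0,0.08,-1],[0,-0.0005,0,0,0,0.08,-1],[0,-0.0005,0,0,0,0.08,-1],[0,-0.0005,0,0,0,0.08,-1],[0,-0.0005,0,0,0,0.08,-1],[0,-0.0005,0,0,0,0.08,-1],[0,0,0,0,0,0.04,-1],[0,0,0,0,0,0,-1]]]'; python3 go.py
python3 -m crank '[[[0,0,0,0,0,0.03,-1],[0,0,0,0,0,0.02,-1],[0,0,0,0,0,0,-1],[0,0,0,0,0,0,-1]]]'; python3 go.py
```

```text
time_s: 10.82
ee_pos: [0.5243, 0.1697, 0.1407]
tcp_rot: [0.003, 0.914, 0.405, 0.004]
wrist_force: [-0.5, -3.7, 17.7]
finger_gap: 0.0461
grip_force: 111.4
t 10.825 p [0.5243 0.1697 0.1407] yaw 47.8 z [ 0.0104 -0.0016 -0.9999] j [ 0.198  0.205 -0.318  1.038 -0.004  2.505] F [-0.5 -3.7 17.7] M [-0.93  0.48  0.23] gap 0.0461 g 111.39793753623962
time_s: 11.32
ee_pos: [0.5242, 0.1697, 0.1407]
tcp_rot: [0.003, 0.929, 0.369, 0.004]
wrist_force: [-1.3, -4.2, 18.0]
finger_gap: 0.046
grip_force: 111.4
t 11.325 p [0.5242 0.1697 0.1407] yaw 43.33 z [ 0.0102 -0.0017 -0.9999] j [ 0.198  0.205 -0.318  1.038 -0.004  2.583] F [-1.3 -4.2 18. ] M [-0.99  0.53  0.22] gap 0.046 g 111.43422961235046
```

```bash
python3 -m crank '[[[0,0,0,0,0,0.03,-1],[0,0,0,0,0,0.03,-1],[0,0,0,0,0,0,-1],[0,0,0,0,0,0,-1]]]'; python3 go.py
python3 -m crank '[[[0,0,0,0,0,0.03,-1],[0,0,0,0,0,0.03,-1],[0,0,0,0,0,0,-1],[0,0,0,0,0,0,-1]]]'; python3 go.py
```

```text
time_s: 11.82
ee_pos: [0.5241, 0.1697, 0.1408]
tcp_rot: [0.003, 0.945, 0.328, 0.004]
wrist_force: [-0.7, -4.3, 19.4]
finger_gap: 0.0466
grip_force: 111.6
t 11.825 p [0.5241 0.1697 0.1408] yaw 38.26 z [ 0.0102 -0.0024 -0.9999] j [ 0.198  0.205 -0.318  1.038 -0.004  2.672] F [-0.7 -4.3 19.4] M [-1.19  0.59  1.84] gap 0.0466 g 111.59271597862244
time_s: 12.32
ee_pos: [0.526, 0.1711, 0.1409]
tcp_rot: [0.001, 0.959, 0.282, 0.007]
wrist_force: [2.6, -0.6, 13.2]
finger_gap: 0.0462
grip_force: 111.3
t 12.325 p [0.526  0.1711 0.1409] yaw 32.79 z [ 0.0141  0.0011 -0.9999] j [ 1.990e-01  2.060e-01 -3.170e-01  1.034e+00 -2.000e-03  2.768e+00] F [ 2.6 -0.6 13.2] M [-0.3  -0.54  1.41] gap 0.0462 g 111.29412531852722
```

The stop was met at 85° (torque rose to 1.8 N m), then the grip slipped slightly at the stop. I'll check that it holds steady and take a look.

```bash
python3 -m crank '[[[0,0,0.002,0,0,0,-1],[0,0,0,0,0,0,-1],[0,0,0,0,0,0,-1],[0,0,0,0,0,0,-1],[0,0,0,0,0,0,-1],[0,0,0,0,0,0,-1],[0,0,0,0,0,0,-1],[0,0,0,0,0,0,-1]]]'; python3 go.py
python3 - <<'E'
from h import *
s=grab("scene");save(s["img"][80:210,220:370],"v2.png",4)
E
```

```text
time_s: 13.32
ee_pos: [0.5263, 0.1712, 0.1408]
tcp_rot: [0.001, 0.959, 0.282, 0.007]
wrist_force: [0.8, -1.3, 21.2]
finger_gap: 0.0462
grip_force: 112.4
t 13.325 p [0.5263 0.1712 0.1408] yaw 32.79 z [ 0.0148  0.0014 -0.9999] j [ 1.990e-01  2.060e-01 -3.170e-01  1.033e+00 -2.000e-03  2.768e+00] F [ 0.8 -1.3 21.2] M [-0.36  0.22  1.34] gap 0.0462 g 112.42104649543762
```

View pics/v2.png

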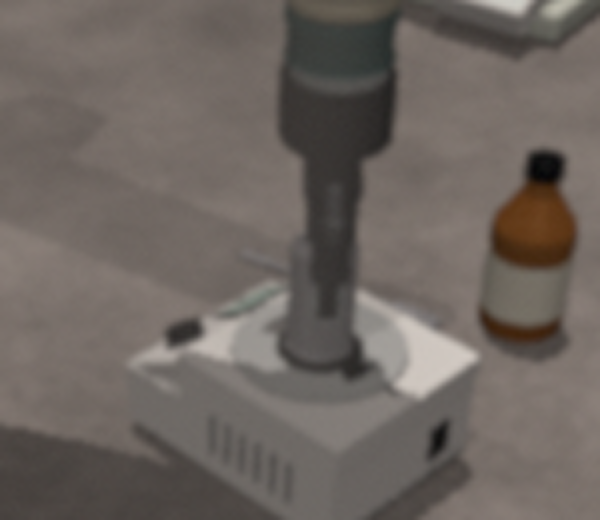

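The chamber sits deep and upright in the socket at crop (320,350). The key gap at (355,362) is empty, so the lugs are under the lip. The hold is steady: 21 N down, 1.3 N m against the stop, 112 N grip. Handing in.

```bash
python3 -c "
from station import bot
print(bot.close_job())"
```

```text
the job is handed in; nothing more can be done
None
```

I put the grinding chamber in the socket, pushed it to the hard bottom and turned it clockwise to the stop (about 85°), then handed the job in still gripping it at about 13 s; no verdict came back. The grip slipped slightly once at the stop but then held steady.

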